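# Hang the T-handle key between its neighbours on the sprung hook rack

### The job

Take the T-handle key out of its white desk stand and hang it on the one empty hook of the rail, between the other keys: slide its shank in between the prongs, push the sprung keeper plate back with the collar gently, only as far as needed, and lower the collar behind the upturned prong tips until it rests flat on the prongs and the key hangs upright with its T-bar along the rail like the others, then let go. Do not knock the hanging keys or the mug, and do not force the hook.

Things in the scene. Friction and masses are not known exactly. Their poses are not given: they have to be found in the camera images.
- key: the T-handle key to hang, about 0.22 kg, upright in the stand at first: steel collar 26 (x) by 30 (y) by 6 mm thick, round shank 8 mm across reaching 90 mm below it, round neck 14 mm across and 24 mm long above it, then the black T-bar. Origin: centre of the collar's underside; z up along the key, y along the T-bar. A half turn about z changes nothing.
- key_grip (a point): middle of that key's T-bar, 46 mm above the collar's underside. The T-bar is 18 mm thick (x), 70 mm wide (y), 32 mm tall: grip it here from above, across the 18 mm.
- stand: white steel parking stand fixed to the desk, 64 by 70 mm, top 100 mm high; the key's collar rests on the top and its shank hangs in a 16 mm hole: lift the key over 95 mm to clear it. Origin: on the desk under the hole.
- hook: black clamp of the empty hook, fixed on the rail. Origin: on the hook's centre line, level with the prongs' tops (130 mm above the desk), at the rail's front face; x points away from the robot (the way the key is pushed in), y along the rail, z up. Its steel fork reaches toward -x: two prongs 8 mm wide with a 13 mm gap, ends turned up 8 mm above the prong tops, 5 mm thick in x.
- hook_mid (a point): a point of the clamp, level with the prong tops, 102 mm toward -x from the hook's origin. The fork is clamped at a depth that is NOT measured and differs every time: the inner faces of its upturned tips lie up to 16 mm either side of this point in x. So find the depth by feel (or sight). Nothing of the hook stands over 21 mm above the prong tops.
- hook_way_in (a point): a point fixed to the clamp, 13 mm straight above point hook_mid. Carry the key in with the collar's underside at this height (11 to 15 mm above the prong tops), so that the collar passes over the upturned tips and meets the keeper plate: an upright steel plate 34 mm wide, from 1 to 21 mm above the prong tops.
- hook_top (a point): a point fixed to the clamp, 21 mm above point hook_mid. The keeper plate rests 22 mm behind the tips' inner faces and slides back up to 10 mm (+x) to a hard stop; spring 0.9 N/mm. The 26 mm collar drops in only with the plate back over 4 mm (3.6 N): feel for 5 to 8 N; over 20 N on the hook is forcing it. The spring then holds the collar against the tips; friction can wedge it askew: press it down flat.
- key_a: black T-handle key already hanging loose on its own hook, at the right-hand (-y) end of the row, T-bar along the rail; not to be knocked. Same shape as key but its shank reaches 75 mm below the collar. Origin: centre of the collar's underside, z up.
- key_b: black T-handle key already hanging loose on its own hook, in the middle, beside the empty hook, T-bar along the rail; not to be knocked. Same shape as key but its shank reaches 85 mm below the collar. Origin: centre of the collar's underside, z up.
- key_c: black T-handle key already hanging loose on its own hook, at the left-hand (+y) end of the row, T-bar along the rail; not to be knocked. Same shape as key but its shank reaches 100 mm below the collar. Origin: centre of the collar's underside, z up.
- rack: steel rail 400 mm long (its y), 24 by 24 mm, top 130 mm high, on two posts fixed to the desk, with four hooks in a row pointing to the robot, 84 mm apart, which leaves 14 mm between neighbouring T-bars. Origin: on the desk under the middle of the rail's front face.
- mug: white mug, 76 mm across, 90 mm tall, standing on the desk to the right (-y) of the work. Origin: centre of its underside.
Mind the look-alikes: they are no part of the job. Leave any pink look-alike of the key alone.

How it is judged:
On the way:
1. the key is lifted clear of its stand (z of key in the frame of stand above 0.18 m), for 0.1 s.
At the end, for the whole second after the job is handed in: Key at rest on the formerly empty hook: collar within 3 mm of the prong tops, centred within 5 mm, upright within 5 deg, T-bar along the rail within 8 deg, the hook carrying it (over 1 N); the other keys within 8 mm of their start and upright within 7 deg; mug moved under 20 mm (z of key in the frame of hook between -0.003 and 0.003 m and y of key in the frame of hook between -0.005 and 0.005 m and x of key in the frame of hook between -0.11 and -0.068 m and angle between key's own z axis and vertical below 0.09 rad and contact force between key and hook above 1 N and angle between the x axis of key and the x axis of hook, either way round below 0.15 rad and linear speed of key below 0.02 m/s and distance of each of key_a, key_b, key_c from where it was at the start of the episode below 0.008 m and angle between each of key_a, key_b, key_c's own z axis and vertical below 0.12 rad and distance of mug from where it was at the start of the episode below 0.02 m); the robot touches nothing.
It fails at once if the hook is forced: the key presses on it with more than 20 N (contact force between key and hook above 20 N).
It fails at once if the hook is forced: the gripper or arm presses on it with more than 20 N (contact force between any of the fingers, the arm and hook above 20 N).
It fails at once if a hanging neighbour key is knocked (moved over 12 mm or tipped over 14 degrees) (distance of any of key_a, key_b, key_c from where it was at the start of the episode above 0.012 m or angle between any of key_a, key_b, key_c's own z axis and vertical above 0.25 rad).
It fails at once if the mug is pushed over 20 mm or tipped (distance of mug from where it was at the start of the episode above 0.02 m or angle between mug's own z axis and vertical above 0.3 rad).
It also fails if it takes over 54 s, if anything falls off the work surface, if the arm or the gripper's body presses on something with over 40 N, if the wrist force passes 120 N, or if a joint passes its speed limit or range.

### The arm

A 6-joint arm with a two-finger parallel gripper is mounted at the origin on the work surface. World frame = base frame: x ahead of the robot, y to its left, z up, the work surface at z = 0. Lengths are in m, angles in rad, forces in N, time in s.
With the tool pointing down it reaches from about 0.3 to 0.875 m from the base axis. Payload 6.4 kg.
Tool frame: the origin (TCP) lies on the centre line of the jaws, within the pads' length; the fingertips stand 25 mm ahead of it and the grasp point (between the pads) lies 6 mm ahead of it; z points along the fingers, y is the line along which they close (so a half turn about z gives the same grasp; the last joint's range is limited). The gripper opens to 85 mm and grips with 20 to 120 N. Pads are 22 mm wide; open, the fingers measure 114 mm over their backs; the gripper's body (76 mm by 85 mm) begins 54 mm behind the grasp point. The pads swing forward as they close: fully open they stand 13 mm farther back than shut.
Start: joints at [-1.455, 0.181, 1.607, -0, 1.354, -0.206], TCP at [0.182, -0.545, 0.256] pointing down, gripper open.
Joint ranges: [-2.99, 2.99], [-0.89, 2.07], [0.3, 2.58], [-1.14, 4.28], [0, 2.63], [-3.12, 3.12]. Speed limits (rad/s): [2.57, 2.57, 3.01, 3.14, 3.14, 3.14].

### API

Orientations are given as a unit quaternion [w, x, y, z].
In Python, from bench import get_obs, camera, hand_in, spot_in gives the robot as it stands.
- The arm moves only by the shell command python3 -m jog 'ROWS'. ROWS is JSON, one flat list of numbers, 7 for each row, row after row: the shift along the tool's x, y, z in m, then the turn, a rotation vector about the tool's x, y, z in rad, then the closure, from 0 (fully open) to 1 (shut). A call has 1 to 20 rows; each row is the pose to reach, as a shift and turn from the pose commanded when the call began, along the tool's axes at that moment; what a row does not reach only later rows make up. A row lasts 1/8 s, in which the tool goes at most 62.5 mm and 10.7 degrees, less where a joint would pass 70% of its speed; a pose out of reach is approached as far as the arm can. A call with a gripper value outside its range is refused whole. The fingers move at their own pace and stop on an object; the grip force is fixed at half the most. Time passes only in rows, so rows that repeat a pose let the fingers close. It gives the time, the measured TCP pose, the force, the opening and the grip force at its end, in the units of the state.
- get_obs(): the state, without advancing time (a new reading comes with each control period).
- camera(name): name is "scene" or "top"; returns a dict with "frame" (400x640x3 uint8, red, green, blue), "mtx" (3x3 intrinsics, pixels), "extrinsics" (4x4, takes a point from camera to world coordinates). Camera axes: x right, y up, looking along -z (the intrinsics and any distortion apply to the point x, -y, -z); pixel columns grow to the right and rows downward; lengths in m; the calibration is good to about 2 mm. A picture is of the moment at which its call begins. There is no depth.
- hand_in(): hands the job in; it is judged then, once.
Trained networks look in a picture, given as the dict that the camera call returned (one of the last four; its "shot" number tells which), for a name from the list of things; names that differ only in an ending like _2 or _b are one class to them, and where a whole thing is asked for, a point or a joint stands for the part that bears it (a point fixed in the world has none). Each returns a list of dicts, best first, with "confidence" (0 to 1); they miss things now and then, are a little off and sometimes report something else, mostly with a low value. They report only what shows in the picture. A call takes as long as a camera call. They do not tell look-alikes from the thing itself.
- spot_in(picture, name): "xyz" ([x, y, z] in m, in world coordinates, good to about 4 mm: the middle of the surface that is visible of it).
The state is a dict: "time_s": time; "q": joint angles; "dq": joint speeds; "joint_efforts": joint torques, N m; "eef_pos": TCP position; "eef_rot": TCP orientation; "wrist_force": force on the tool from outside, world axes, zero at the start; "torque": the same for the moment, N m; "opening": opening from 0.0 (shut) to 1.0 (fully open); "grasp_force": force on a finger pad.
Only numpy, scipy, OpenCV 4.12 (cv2) and the standard library are available. Lean on these libraries where they do the work, as an engineer would, in place of code of your own. Each camera call takes 0.05 s, during which the arm holds its last target. There are 200 camera calls.

## Working session

There is one attempt and no reset: what is moved stays moved. The work goes in short steps, Python scripts to look and compute and a shell command to move; the robot and the scene stay as the last step left them, time stands still between calls to the robot, and variables do not carry over. Pictures are saved under pics/ and viewed, at most 10 in all, crops included, and the job is handed in when it is done.

```bash
mkdir -p pics
cat > h.py <<'E'
import numpy as np, cv2
from bench import get_obs,camera,spot_in
def snap(n,f):
    p=camera(n); cv2.imwrite('pics/'+f,p['frame'][:,:,::-1]); return p
def proj(p,X):
    T=np.linalg.inv(p['extrinsics']);c=T[:3,:3]@np.array(X)+T[:3,3];k=p['mtx']
    v=k@np.array([c[0],-c[1],-c[2]]);return v[:2]/v[2]
def ray(p,u,v,z):
    d=np.linalg.inv(p['mtx'])@np.array([u,v,1.]);d=p['extrinsics'][:3,:3]@np.array([d[0],-d[1],-d[2]]);o=p['extrinsics'][:3,3]
    return o+d*(z-o[2])/d[2]
E
python3 - <<'E'
from h import *
o=get_obs();print(o['time_s'],o['eef_pos'],o['eef_rot'],o['opening'],o['wrist_force'])
for c in('scene','top'):
    p=snap(c,c+'0.png');print(c,p['extrinsics'].round(3).tolist())
    for n in('key','key_grip','stand','hook','hook_mid','hook_top','rack','mug'):
        for d in spot_in(p,n)[:5]: print(n,np.round(d['xyz'],3),round(d['confidence'],2),proj(p,d['xyz']).round())
E
```

```text
0.0 [ 0.18181745 -0.54497805  0.25540766] [-8.55091591e-04  9.87083786e-01  1.60202583e-01  3.75917802e-05] 0.9979857531182179 [-0.07700985  0.17598247 -0.06938953]
scene [[-0.095, -0.853, 0.513, 1.08], [0.995, -0.084, 0.044, -0.075], [0.006, 0.514, 0.858, 0.902], [0.0, 0.0, 0.0, 1.0]]
key [0.645 0.007 0.189] 0.97 [382. 198.]
key [ 0.673 -0.154  0.191] 0.96 [307. 202.]
key [0.658 0.093 0.184] 0.95 [422. 207.]
key [0.444 0.061 0.138] 0.7 [403. 142.]
key [ 0.429 -0.05   0.144] 0.63 [360. 133.]
key_grip [ 0.428 -0.051  0.147] 0.74 [359. 132.]
key_grip [0.44  0.062 0.138] 0.73 [403. 141.]
stand [ 0.436 -0.052  0.042] 0.55 [356. 159.]
hook [ 0.718 -0.071  0.137] 0.93 [343. 235.]
hook_mid [ 0.716 -0.068  0.138] 0.56 [344. 234.]
hook_top [ 0.712 -0.068  0.133] 0.7 [345. 234.]
rack [ 0.763 -0.016  0.11 ] 0.63 [366. 261.]
rack [ 0.436 -0.052  0.041] 0.35 [356. 159.]
mug [ 0.537 -0.356  0.058] 0.68 [240. 177.]
mug [ 0.719 -0.071  0.139] 0.53 [343. 235.]
top [[-0.071, 0.975, -0.211, 0.419], [-0.997, -0.069, 0.015, -0.106], [0.0, 0.211, 0.977, 0.961], [0.0, 0.0, 0.0, 1.0]]
key [ 0.422 -0.055  0.163] 0.87 [289. 282.]
key [ 0.659 -0.155  0.191] 0.79 [332. 154.]
key [0.436 0.062 0.149] 0.7 [229. 279.]
key [0.64  0.012 0.19 ] 0.64 [247. 169.]
key [0.647 0.094 0.192] 0.61 [205. 169.]
key_grip [ 0.422 -0.052  0.162] 0.79 [287. 282.]
key_grip [ 0.661 -0.157  0.19 ] 0.72 [333. 153.]
key_grip [0.434 0.061 0.152] 0.63 [229. 280.]
stand [ 0.421 -0.05   0.098] 0.76 [289. 282.]
stand [ 0.748 -0.033  0.127] 0.57 [271. 127.]
stand [ 0.419 -0.055  0.162] 0.44 [289. 284.]
hook [ 0.71  -0.07   0.142] 0.74 [289. 141.]
hook_mid [ 0.709 -0.063  0.13 ] 0.92 [286. 143.]
hook_top [ 0.709 -0.065  0.14 ] 0.56 [287. 142.]
rack [ 0.75  -0.033  0.129] 0.92 [271. 126.]
rack [ 0.421 -0.051  0.099] 0.37 [289. 283.]
mug [ 0.539 -0.364  0.048] 0.84 [427. 218.]
```

View pics/scene0.png

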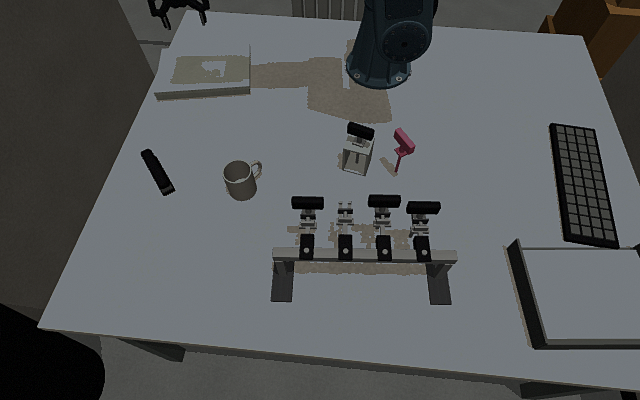

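View pics/top0.png

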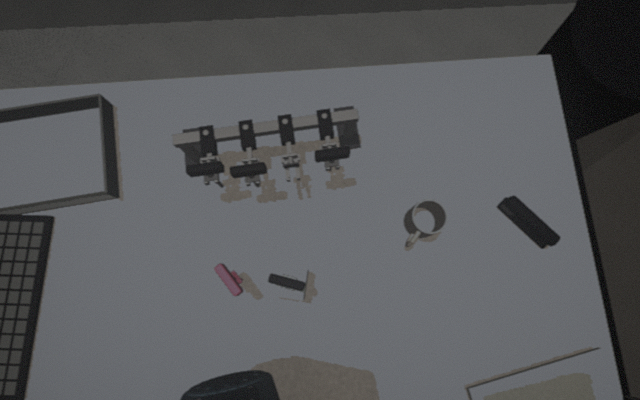

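Candidates in the scene picture: black key in the white stand at (360,132), a pink look-alike at (403,142), and hanging black keys at (307,202), (384,200) and (423,208). By the description I choose (360,132). The empty hook is at (345,225), between key_a and key_b. Next, one close crop.

Run:
```python
from h import *
t=cv2.imread('pics/top0.png');s=cv2.imread('pics/scene0.png')
f=lambda a,y,x,h,w:cv2.convertScaleAbs(cv2.resize(a[y:y+h,x:x+w],(400,300),interpolation=cv2.INTER_CUBIC),alpha=1.6)
cv2.imwrite('pics/crop1.png',np.vstack([np.hstack([f(t,260,250,60,80),f(t,105,220,90,120)]),np.hstack([f(s,110,320,75,100),f(s,190,285,90,120)])]))
```

```text
(no output)
```

View pics/crop1.png

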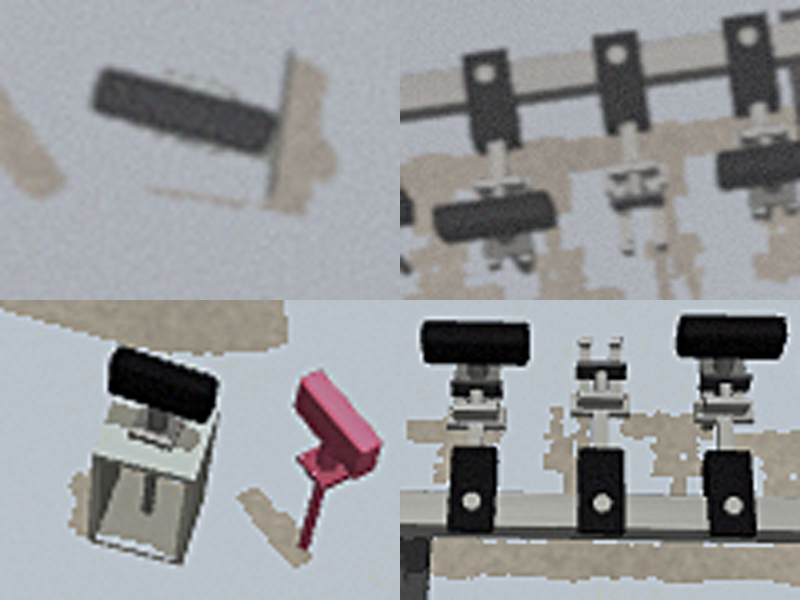

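The black key is confirmed in the white stand (top pixel 288,282). The empty hook's tips are at top pixels (288,180) and (298,178), and scene pixels (340,203) and (350,203).

```bash
cat > m.py <<'E'
from h import *
import cv2
t=camera('top');s=camera('scene')
def bar(p,x0,x1,y0,y1,th):
    g=p['frame'].max(2)[y0:y1,x0:x1]; m=(g<th).astype('uint8')
    n,l,st,_=cv2.connectedComponentsWithStats(m);k=1+st[1:,4].argmax()
    c=cv2.findContours((l==k).astype('uint8'),0,2)[0][0];b=cv2.boxPoints(cv2.minAreaRect(c))+[x0,y0]
    return b,st[k]
b,st=bar(t,260,315,265,300,80);print(b.round(1).tolist(),st)
P=np.array([ray(t,*q,.158)[:2] for q in b]);print('key bar',P.round(4).tolist(),P.mean(0))
B=[ray(t,*q,.145) for q in((245.5,126.6),(285.1,121.2),(324.4,115.8))];print('bolts',np.round(B,4).tolist())
d=B[2]-B[0];print('rail yaw',np.degrees(np.arctan2(d[0],-d[1])))
for p,Q in((t,((288.4,180),(298,178.5))),(s,((340.5,202.9),(349.5,202.9)))):
    print('tips',[ray(p,*q,.138)[:2].round(4).tolist() for q in Q])
E
python3 m.py
```

```text
[[267.1, 282.4], [269.7, 272.5], [306.8, 282.2], [304.2, 292.1]] [  8   9  39  19 376]
key bar [[0.4239, -0.0131], [0.4419, -0.0188], [0.4189, -0.0884], [0.401, -0.0823]] [ 0.4214204  -0.05065642]
bolts [[0.7463, 0.019, 0.145], [0.7524, -0.0645, 0.145], [0.7587, -0.1479, 0.145]]
rail yaw 4.241754354263714
tips [[0.6265, -0.0639], [0.6282, -0.0838]]
tips [[0.6374, -0.0828], [0.6353, -0.0621]]
```

```bash
python3 -m jog '[0.04,-0.04,0.002,0,0,-0.1,0, 0.08,-0.08,0.004,0,0,-0.2,0, 0.12,-0.123,0.006,0,0,-0.3,0, 0.16,-0.164,0.008,0,0,-0.4,0, 0.2,-0.205,0.01,0,0,-0.5,0, 0.24,-0.246,0.012,0,0,-0.6,0, 0.28,-0.287,0.014,0,0,-0.7,0, 0.32,-0.328,0.016,0,0,-0.8,0, 0.36,-0.369,0.018,0,0,-0.88,0, 0.3836,-0.3931,0.02,0,0,-0.93,0, 0.3836,-0.3931,0.02,0,0,-0.93,0]'
python3 - <<'E'
from h import *
p=snap('scene','s1.png')
from scipy.spatial.transform import Rotation as R
o=get_obs();q=o['eef_rot'];print(o['time_s'],o['eef_pos'],R.from_quat(q[1:].tolist()+[q[0]]).as_matrix().round(3).tolist(),o['wrist_force'])
f=p['frame'][95:195,290:430,::-1];cv2.imwrite('pics/s1c.png',cv2.convertScaleAbs(cv2.resize(f,(800,571),interpolation=2),alpha=1.5))
E
```

```text
time_s: 2.38
eef_pos: [0.4218, -0.0494, 0.2362]
eef_rot: [-0.0, 0.809, 0.588, 0.0]
wrist_force: [-0.3, -0.5, -0.9]
opening: 1.005
grasp_force: 0.0
2.425 [ 0.42150428 -0.05057936  0.23625655] [[0.311, 0.95, -0.0], [0.95, -0.311, -0.0], [-0.0, -0.0, -1.0]] [ 0.61434567 -0.67917743  0.92212674]
```

View pics/s1c.png

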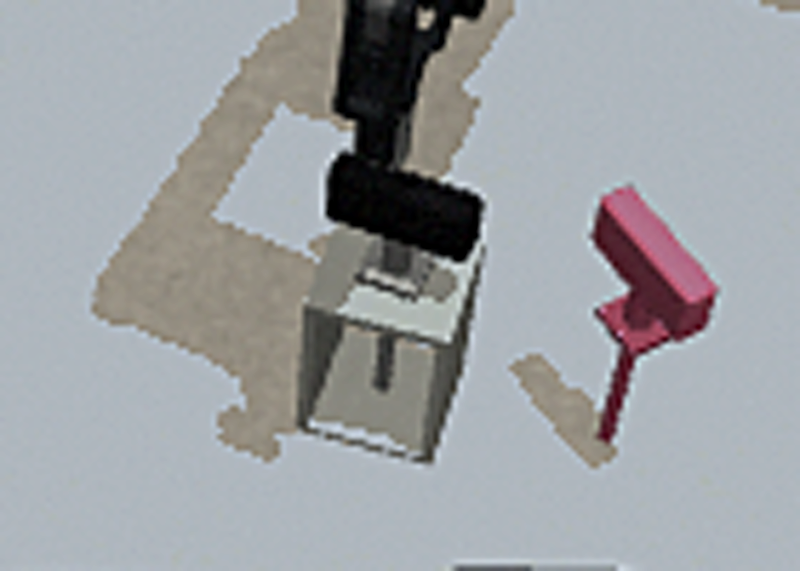

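The picture shows the gripper straddling the black T-bar at (405,208 in the crop), with the pink key well off to the side. I'll descend and grip.

```bash
python3 -m jog '[0,0,0.03,0,0,0,0, 0,0,0.06,0,0,0,0, 0,0,0.076,0,0,0,0, 0,0,0.082,0,0,0,0, 0,0,0.082,0,0,0,0.5, 0,0,0.082,0,0,0,1, 0,0,0.082,0,0,0,1, 0,0,0.082,0,0,0,1, 0,0,0.082,0,0,0,1, 0,0,0.082,0,0,0,1, 0,0,0.082,0,0,0,1]'
```

```text
time_s: 3.8
eef_pos: [0.422, -0.0514, 0.1549]
eef_rot: [0.001, 0.81, 0.586, 0.0]
wrist_force: [0.4, -0.5, 5.6]
opening: 0.199
grasp_force: 59.6
```

```bash
python3 -m jog '[0,0,-0.02,0,0,0,1, 0,0,-0.05,0,0,0,1, 0,0,-0.09,0,0,0,1, 0,0,-0.11,0,0,0,1, 0.002,0.015,-0.11,0,0,-0.05,1, 0.006,0.04,-0.11,0,0,-0.12,1, 0.011,0.075,-0.11,0,0,-0.2,1, 0.016,0.11,-0.1,0,0,-0.29,1, 0.02,0.138,-0.08,0,0,-0.36,1, 0.022,0.15,-0.06,0,0,-0.394,1, 0.0222,0.1542,-0.05,0,0,-0.394,1, 0.0222,0.1542,-0.05,0,0,-0.394,1, 0.0222,0.1542,-0.05,0,0,-0.394,1]'
python3 - <<'E'
from h import *
from scipy.spatial.transform import Rotation as R
o=get_obs();q=o['eef_rot'];print(o['eef_pos'],R.from_quat(q[1:].tolist()+[q[0]]).as_matrix().round(4).tolist(),o['wrist_force'])
a=snap('top','t2.png')['frame'][100:220,200:350,::-1];b=snap('scene','s2.png')['frame'][150:250,290:430,::-1]
f=lambda a,w,h:cv2.convertScaleAbs(cv2.resize(a,(w,h),interpolation=2),alpha=1.6)
cv2.imwrite('pics/c2.png',np.hstack([f(a,400,320),cv2.copyMakeBorder(f(b,400,286),0,34,0,0,0)]))
E
```

```text
time_s: 5.42
eef_pos: [0.5747, -0.0785, 0.205]
eef_rot: [0.0, 0.68, 0.733, 0.0]
wrist_force: [0.3, -0.8, -2.1]
opening: 0.204
grasp_force: 59.1
[ 0.57472377 -0.07850605  0.20501944] [[-0.0746, 0.9972, 0.0006], [0.9972, 0.0746, -0.0002], [-0.0002, 0.0006, -1.0]] [ 0.34749385 -0.80650797 -2.09484642]
```

View pics/c2.png

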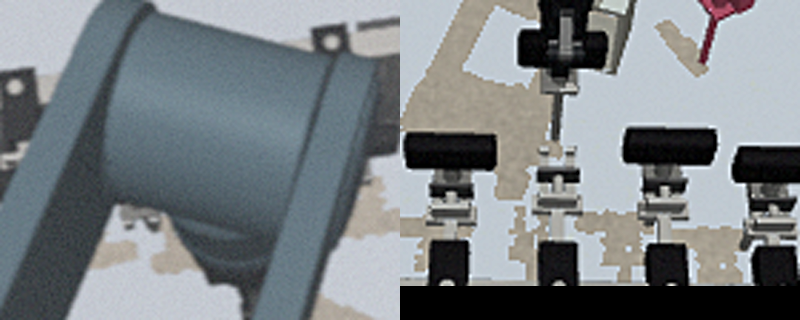

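The scene crop shows the held key in front of the hook: collar at (558,85), shank at (556,115), tips at (543..575,150). I'll take a finer crop with projected references.

Run:
```python
from h import *
p=camera('scene')
a=p['frame'][150:220,310:375,::-1];cv2.imwrite('pics/c3.png',cv2.convertScaleAbs(cv2.resize(a,(557,600),interpolation=2),alpha=1.6))
pr=lambda X:(((proj(p,X)+.5-[310,150])*8.571).round().tolist())
k=get_obs()['eef_pos'];h=np.array([.9972,.0746]);n=np.array([-.0746,.9972])
K=lambda x,y,z:pr([*(k[:2]+h*x+n*y),k[2]-.055+z])
print('collar far edge corners',K(13,0,0) and [K(.013,-.015,.006),K(.013,.015,.006),K(.013,-.015,0),K(.013,.015,0)],'shank end',K(0,-.004,-.09),K(0,.004,-.09),'bar',K(0.009,-.035,.03),K(.009,.035,.03))
O=np.array([.7524,-.0645]);H=lambda x,y,z:pr([*(O+h*x+n*y),.13+z])
for x in(-.12,-.10,-.08,-.03): print(x,[H(x,y,z) for y in(-.0145,.0145) for z in (0,.008)])
```

```text
collar far edge corners [[246.0, 268.0], [356.0, 270.0], [245.0, 280.0], [355.0, 282.0]] shank end [273.0, 409.0] [300.0, 409.0] bar [173.0, 204.0] [437.0, 209.0]
-0.12 [[247.0, 460.0], [248.0, 445.0], [354.0, 462.0], [355.0, 447.0]]
-0.1 [[246.0, 524.0], [247.0, 510.0], [354.0, 526.0], [356.0, 512.0]]
-0.08 [[246.0, 590.0], [247.0, 576.0], [355.0, 592.0], [357.0, 578.0]]
-0.03 [[245.0, 762.0], [246.0, 749.0], [357.0, 765.0], [359.0, 752.0]]
```

View pics/c3.png

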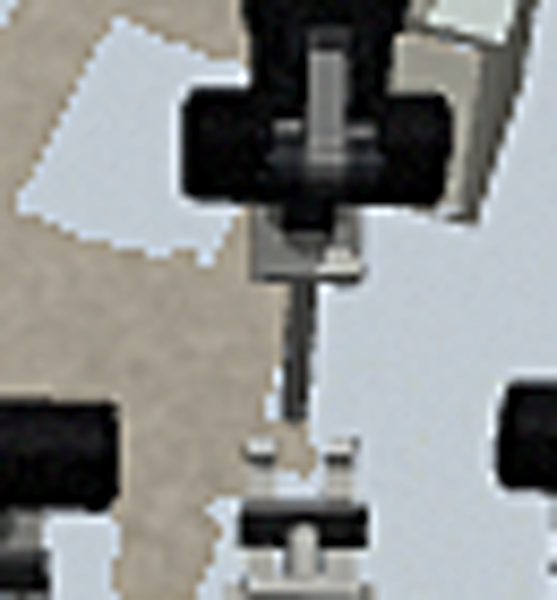

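The key sits about 1 mm to +y of the hook's centre line, and the tips' inner faces are at roughly x = 0.632–0.637. I'll lower to the way-in height, shift and approach.

```bash
python3 -m jog '[-0.001,0.005,0.003,0,0,0,1, -0.001,0.013,0.006,0,0,0,1, -0.001,0.022,0.007,0,0,0,1, -0.001,0.029,0.007,0,0,0,1, -0.001,0.034,0.007,0,0,0,1, -0.001,0.036,0.007,0,0,0,1, -0.001,0.036,0.007,0,0,0,1]'
python3 - <<'E'
from h import *
p=camera('scene')
a=p['frame'][160:220,315:375,::-1];cv2.imwrite('pics/c4.png',cv2.convertScaleAbs(cv2.resize(a,(600,600),interpolation=2),alpha=1.6))
pr=lambda X:(((proj(p,X)+.5-[315,160])*10).round().tolist())
o=get_obs();print(o['wrist_force'],o['eef_pos']);k=o['eef_pos'];h=np.array([.9972,.0746]);n=np.array([-.0746,.9972])
K=lambda x,y,z:pr([*(k[:2]+h*x+n*y),k[2]-.055+z])
print('collar',[K(.013,-.015,.006),K(.013,.015,.006),K(.013,-.015,0),K(.013,.015,0)],'shank',K(0,0,-.01),K(0,0,-.09),'bar',K(0.009,-.035,.03),K(.009,.035,.03))
O=np.array([.7524,-.0645]);H=lambda x,y,z:pr([*(O+h*x+n*y),.13+z])
for x in(-.12,-.10): print(x,[H(x,0,z) for z in (0,.008,.021)])
E
```

```text
time_s: 6.45
eef_pos: [0.6108, -0.0768, 0.1973]
eef_rot: [-0.0, 0.68, 0.733, -0.0]
wrist_force: [0.2, 0.0, -2.1]
opening: 0.205
grasp_force: 59.2
[-0.33783325 -0.97534886 -2.6299487 ] [ 0.61068865 -0.07678514  0.19724281]
collar [[231.0, 362.0], [362.0, 364.0], [230.0, 375.0], [360.0, 378.0]] shank [293.0, 351.0] [280.0, 515.0] bar [145.0, 289.0] [457.0, 296.0]
-0.12 [[300.0, 437.0], [302.0, 420.0], [304.0, 392.0]]
-0.1 [[301.0, 513.0], [302.0, 496.0], [305.0, 468.0]]
```

View pics/c4.png

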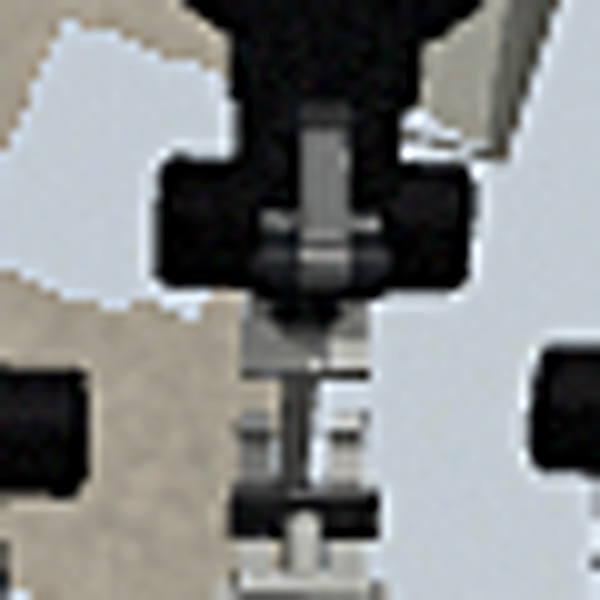

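Alignment is good: shank at column 299 and gap mid at 301. I'll go in, shifting another 0.5 mm toward -y.

```bash
python3 -m jog '[-0.0005,0.004,0,0,0,0,1, -0.0005,0.009,0,0,0,0,1, -0.0005,0.014,0,0,0,0,1, -0.0005,0.018,0,0,0,0,1, -0.0005,0.020,0,0,0,0,1, -0.0005,0.020,0,0,0,0,1]'
python3 -m jog '[0,0.001,0,0,0,0,1, 0,0.002,0,0,0,0,1, 0,0.003,0,0,0,0,1, 0,0.004,0,0,0,0,1, 0,0.004,0,0,0,0,1]'
python3 -m jog '[0,0.001,0,0,0,0,1, 0,0.002,0,0,0,0,1, 0,0.003,0,0,0,0,1, 0,0.003,0,0,0,0,1]'
```

```text
time_s: 7.25
eef_pos: [0.6309, -0.0758, 0.1972]
eef_rot: [-0.0, 0.68, 0.733, -0.0]
wrist_force: [0.2, -0.7, -1.8]
opening: 0.203
grasp_force: 59.2
time_s: 7.88
eef_pos: [0.6349, -0.0755, 0.1973]
eef_rot: [-0.0, 0.68, 0.733, 0.0]
wrist_force: [-0.8, -0.0, -3.1]
opening: 0.201
grasp_force: 59.2
time_s: 8.38
eef_pos: [0.6378, -0.0753, 0.1973]
eef_rot: [0.0, 0.68, 0.733, 0.0]
wrist_force: [0.4, 0.6, -2.2]
opening: 0.2
grasp_force: 59.2
```

```bash
python3 -m jog '[0,0.001,0,0,0,0,1, 0,0.002,0,0,0,0,1, 0,0.002,0,0,0,0,1]'
python3 -m jog '[0,0.001,0,0,0,0,1, 0,0.002,0,0,0,0,1, 0,0.002,0,0,0,0,1]'
```

```text
time_s: 8.75
eef_pos: [0.6398, -0.0752, 0.1973]
eef_rot: [0.0, 0.68, 0.733, 0.0]
wrist_force: [0.0, -0.4, -2.1]
opening: 0.205
grasp_force: 59.2
time_s: 9.12
eef_pos: [0.6418, -0.075, 0.1973]
eef_rot: [0.0, 0.68, 0.733, 0.0]
wrist_force: [0.6, 0.4, -3.1]
opening: 0.199
grasp_force: 59.2
```

```bash
python3 -m jog '[0,0.001,0,0,0,0,1, 0,0.002,0,0,0,0,1, 0,0.002,0,0,0,0,1]' | sed -n 2,4p
python3 -m jog '[0,0.001,0,0,0,0,1, 0,0.002,0,0,0,0,1, 0,0.002,0,0,0,0,1]'| sed -n 2,4p
```

```text
eef_pos: [0.6437, -0.0748, 0.1973]
eef_rot: [-0.0, 0.68, 0.733, -0.0]
wrist_force: [-0.5, -0.3, -2.1]
eef_pos: [0.6456, -0.0747, 0.1972]
eef_rot: [-0.0, 0.68, 0.733, -0.0]
wrist_force: [-2.7, 0.0, -1.6]
```

```bash
python3 -m jog '[0,0.001,0,0,0,0,1, 0,0.002,0,0,0,0,1, 0,0.002,0,0,0,0,1]' | sed -n 2,4p
```

```text
eef_pos: [0.6475, -0.0746, 0.1972]
eef_rot: [-0.0, 0.68, 0.733, -0.0]
wrist_force: [-4.3, -1.2, -0.6]
```

```bash
python3 -m jog '[0,0.001,0,0,0,0,1, 0,0.002,0,0,0,0,1, 0,0.002,0,0,0,0,1]' | sed -n 2,4p
python3 -c "
from bench import get_obs,camera
import numpy as np
F=[]
for i in range(6): camera('top');F.append(get_obs()['wrist_force'])
print(np.mean(F,0),np.std(F,0))"
```

```text
eef_pos: [0.6493, -0.0744, 0.1971]
eef_rot: [-0.0, 0.68, 0.733, -0.0]
wrist_force: [-6.4, -0.0, 1.0]
[-5.60208012 -0.54562236  0.45193138] [0.57523784 0.47552573 0.32245088]
```

```bash
python3 -m jog '[0,0,0.001,0,0,0,1, 0,0,0.002,0,0,0,1, 0,0,0.003,0,0,0,1, 0,0,0.003,0,0,0,1]' | sed -n 2,4p
python3 -m jog '[0,0,0.001,0,0,0,1, 0,0,0.002,0,0,0,1, 0,0,0.002,0,0,0,1]' | sed -n 2,4p
```

```text
eef_pos: [0.6492, -0.0744, 0.1939]
eef_rot: [-0.001, 0.68, 0.733, -0.0]
wrist_force: [-5.5, -0.5, -0.2]
eef_pos: [0.6492, -0.0744, 0.192]
eef_rot: [-0.001, 0.68, 0.733, -0.0]
wrist_force: [-5.8, -1.0, -1.1]
```

```bash
python3 -m jog '[0,0,0.001,0,0,0,1, 0,0,0.002,0,0,0,1, 0,0,0.002,0,0,0,1]' | sed -n 2,4p
```

```text
eef_pos: [0.6492, -0.0745, 0.1899]
eef_rot: [-0.001, 0.68, 0.733, -0.001]
wrist_force: [-5.9, -0.6, -1.1]
```

```bash
python3 -m jog '[0,0,0.001,0,0,0,1, 0,0,0.002,0,0,0,1, 0,0,0.002,0,0,0,1]' | sed -n 2,4p
python3 -m jog '[0,0,0.0005,0,0,0,1, 0,0,0.001,0,0,0,1, 0,0,0.001,0,0,0,1]' | sed -n 2,4p
```

```text
eef_pos: [0.6492, -0.0745, 0.188]
eef_rot: [-0.001, 0.68, 0.733, -0.001]
wrist_force: [-5.2, -0.5, 0.5]
eef_pos: [0.6492, -0.0745, 0.187]
eef_rot: [-0.001, 0.68, 0.733, -0.001]
wrist_force: [-5.2, -0.1, 0.2]
```

```bash
python3 -m jog '[0,0,0.0005,0,0,0,1, 0,0,0.001,0,0,0,1, 0,0,0.001,0,0,0,1]' | sed -n 2,4p
```

```text
eef_pos: [0.6492, -0.0745, 0.186]
eef_rot: [-0.001, 0.68, 0.733, -0.001]
wrist_force: [-6.3, -1.1, 0.3]
```

```bash
for i in 1; do python3 -m jog '[0,0,0.0005,0,0,0,1, 0,0,0.001,0,0,0,1, 0,0,0.001,0,0,0,1]' | sed -n 2,4p; done
python3 -c "
from h import *
p=camera('scene')
a=p['frame'][165:245,305:385,::-1];cv2.imwrite('pics/c5.png',cv2.convertScaleAbs(cv2.resize(a,(600,600),interpolation=2),alpha=1.6))"
```

```text
eef_pos: [0.6492, -0.0745, 0.185]
eef_rot: [-0.001, 0.68, 0.733, -0.001]
wrist_force: [-5.1, -0.3, -0.0]
```

View pics/c5.png

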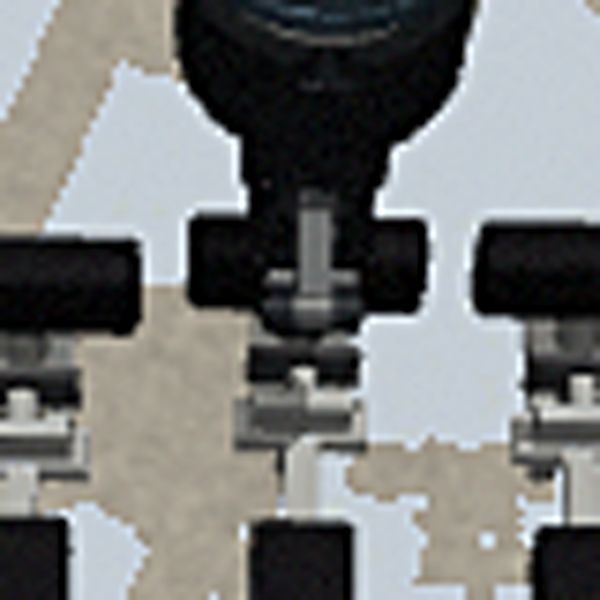

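The picture shows the key at the hook (307,260), with clear gaps to both neighbours. I'll keep lowering until it touches.

```bash
python3 -m jog '[0,0,0.0005,0,0,0,1, 0,0,0.001,0,0,0,1, 0,0,0.001,0,0,0,1]' | sed -n 2,4p
```

```text
eef_pos: [0.6493, -0.0745, 0.1849]
eef_rot: [-0.0, 0.68, 0.733, -0.001]
wrist_force: [-8.5, -0.2, 4.1]
```

```bash
python3 -m jog '[0,0,0.0005,0,0,0,1, 0,0,0.001,0,0,0,1, 0,0,0.001,0,0,0,1]' | sed -n 2,4p
```

```text
eef_pos: [0.6493, -0.0745, 0.1849]
eef_rot: [-0.0, 0.68, 0.733, -0.0]
wrist_force: [-10.0, 0.6, 8.8]
```

Contact is at TCP z 0.185, the prong tops. I'll ease off: slightly up, and back toward the tips.

```bash
python3 -m jog '[0,0,-0.0005,0,0,0,1, 0,-0.0005,-0.001,0,0,0,1, 0,-0.001,-0.001,0,0,0,1, 0,-0.0015,-0.001,0,0,0,1, 0,-0.0015,-0.001,0,0,0,1]' | sed -n 2,4p
```

```text
eef_pos: [0.6488, -0.0746, 0.1849]
eef_rot: [0.001, 0.68, 0.733, 0.0]
wrist_force: [-2.6, 0.5, 2.7]
```

```bash
python3 -m jog '[0,0,0,0,0,0,0.75, 0,0,0,0,0,0,0.7, 0,0,0,0,0,0,0.6, 0,0,0,0,0,0,0.5, 0,0,0,0,0,0,0.5]'
python3 -c "
from h import *
p=camera('scene')
a=p['frame'][165:245,305:385,::-1];cv2.imwrite('pics/c6.png',cv2.convertScaleAbs(cv2.resize(a,(600,600),interpolation=2),alpha=1.6))"
```

```text
time_s: 15.72
eef_pos: [0.6483, -0.0745, 0.1842]
eef_rot: [0.0, 0.68, 0.733, 0.0]
wrist_force: [-0.5, -0.8, -0.7]
opening: 0.499
grasp_force: 0.0
```

View pics/c6.png

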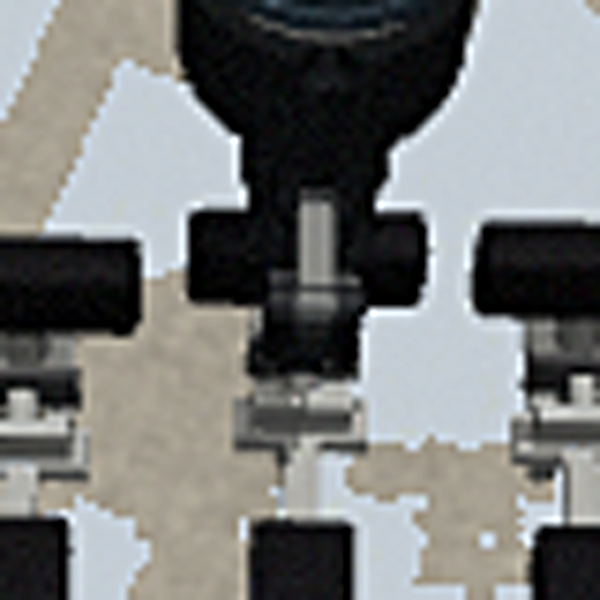

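The key stays put between the opened fingers, with the bar still at (307,257). I'll raise clear, move back and inspect.

```bash
python3 -m jog '[0,0,-0.005,0,0,0,0.4, 0,0,-0.015,0,0,0,0.4, 0,0,-0.04,0,0,0,0.4, 0,0,-0.08,0,0,0,0.4, 0,0,-0.12,0,0,0,0.4, 0,-0.04,-0.14,0,0,0,0.4, 0,-0.1,-0.14,0,0,0,0.4, 0,-0.15,-0.14,0,0,0,0.4, 0,-0.2,-0.14,0,0,0,0.4, 0,-0.22,-0.14,0,0,0,0.4, 0,-0.22,-0.14,0,0,0,0.4]'
python3 -c "
from h import *
f=lambda a:cv2.convertScaleAbs(cv2.resize(a[:,:,::-1],(600,300),interpolation=2),alpha=1.6)
s=camera('scene');t=camera('top')
cv2.imwrite('pics/c7.png',np.vstack([f(s['frame'][180:260,290:450]),f(t['frame'][110:200,180:360])]))"
```

```text
time_s: 17.15
eef_pos: [0.4283, -0.0912, 0.3256]
eef_rot: [0.001, 0.68, 0.733, 0.0]
wrist_force: [0.4, 0.7, -0.1]
opening: 0.601
grasp_force: 0.0
```

View pics/c7.png

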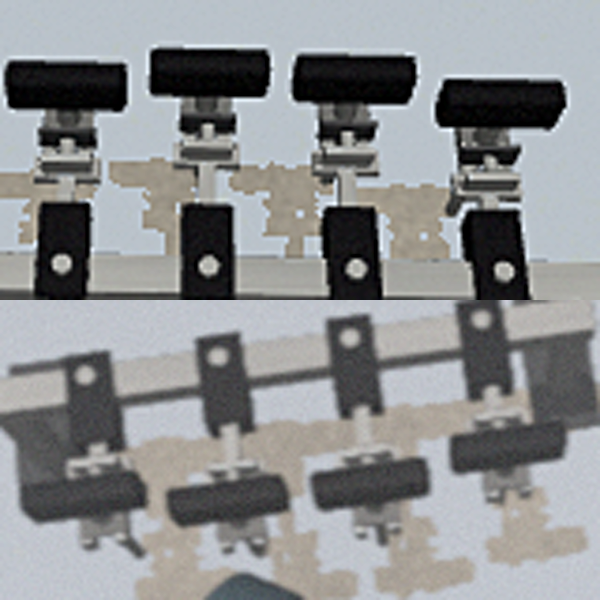

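The picture shows the key hanging second from the left in the scene view, bar at (210,72) in the crop. It is level and parallel with its neighbours, and its bar-to-keeper spacing (76 px) matches theirs (75 and 77 px).

```bash
python3 -c "
from bench import hand_in
print(hand_in())"
```

```text
the job is handed in; nothing more can be done
None
```

The key is hanging on the formerly empty hook, level with its T-bar along the rail, and the job is handed in at about 17 s; no verdict came back, the neighbouring keys looked undisturbed, and I did not re-check the mug.

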